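Sort the desk oddments into their trays

TASK

Sort the desk: lay the two highlighters side by side, lengthwise and flat on the floor of the long wooden tray, lay both batteries on their sides on the floor of the square wooden tray, and lay the eraser flat, the same way up as it is now, in the middle of the round dish. Set each thing down rather than dropping it, nothing on top of anything else, and leave the USB stick and the bulldog clip where they lie.

Things in the scene. Friction and masses are not known exactly. Their poses are not given: they have to be found in the camera images.
- highlighter_a: Highlighter pen, yellow with a yellow cap, lying flat, 118 mm long, 13 mm thick. Origin at the centre of its underside as it lies at the start on the desk mat (mat top at z = 0.003), z up. Its length runs along its y axis; grip it across x near the middle.
- highlighter_b: Second highlighter pen of the same shape and size (118 mm long, 13 mm thick), pink with a dark cap, lying flat. Origin at the centre of its underside as it lies at the start on the desk mat (mat top at z = 0.003), z up. Its length runs along its y axis; grip it across x near the middle.
- battery_a: Small round battery cell lying on its side, 50 mm long, about 17 mm in diameter; it can roll. Origin 7 mm below the middle of its axis as it lies at the start on the desk mat (mat top at z = 0.003), z up. Its length runs along its y axis; grip it across x.
- battery_b: Second battery, the same shape and size (50 mm long, about 17 mm in diameter), lying on its side; it can roll. Origin 7 mm below the middle of its axis as it lies at the start on the desk mat (mat top at z = 0.003), z up. Its length runs along its y axis; grip it across x.
- eraser: Block eraser, white in a blue card sleeve, lying flat, 46 mm long, 23 mm wide, 13 mm high. Origin at the centre of its underside as it lies at the start on the desk mat (mat top at z = 0.003), z up. Its length runs along its y axis; grip it across x.
- usb_stick: USB stick, red body with a metal plug, 52 x 18 mm, 9 mm high, lying flat; it stays where it is. Origin at the centre of its underside as it lies at the start on the desk mat (mat top at z = 0.003), z up. Its length runs along y.
- bulldog_clip: Black steel bulldog clip with two wire arms, 42 x 40 mm, 23 mm high, lying flat; it stays where it is. Origin at the centre of its underside as it lies at the start on the desk mat (mat top at z = 0.003), z up. Its jaws run along y.
- pen_tray: Long low rectangular wooden tray, fixed on the desk mat, whose top is at z = 0.003: outside 168 mm along its y axis and 112 mm along x, walls 4 mm thick with their top 17 mm above the mat, inner floor 4 mm above the mat (inside 160 x 104 mm). Origin at the centre of its underside, z up.
- battery_tray: Low square wooden tray, fixed on the desk mat, whose top is at z = 0.003: outside 124 x 124 mm, walls 4 mm thick with their top 17 mm above the mat, inner floor 4 mm above the mat (inside 116 x 116 mm). Origin at the centre of its underside, z up.
- round_dish: Round wooden dish, fixed on the desk mat, whose top is at z = 0.003: 120 mm across the rim, the wall slopes in to a flat inner floor about 96 mm across, rim 17 mm and inner floor 4 mm above the mat. Origin at the centre of its underside, z up.

How it is judged (in metres and radians):
At the end, for the whole second after the job is handed in: Highlighters flat (3.4 deg) on the long tray floor, within 0.5 rad of lengthwise, middles within 49 mm across and 35 mm along of its centre; batteries on their sides on the square tray floor; eraser flat, same way up, within 35 mm of the dish centre, on its floor; all at rest (under 0.02 m/s) (x of highlighter_a in the frame of pen_tray between -0.049 and 0.049 m and y of highlighter_a in the frame of pen_tray between -0.035 and 0.035 m and angle between the y axis of each of highlighter_a, highlighter_b and the y axis of pen_tray, either way round below 0.5 rad and angle between highlighter_a's own y axis and vertical between 1.51 and 1.63 rad and z of each of highlighter_a, highlighter_b in the frame of pen_tray below 0.0235 m and x of highlighter_b in the frame of pen_tray between -0.049 and 0.049 m and y of highlighter_b in the frame of pen_tray between -0.035 and 0.035 m and angle between highlighter_b's own y axis and vertical between 1.51 and 1.63 rad and x of battery_a in the frame of battery_tray between -0.055 and 0.055 m and y of battery_a in the frame of battery_tray between -0.055 and 0.055 m and angle between battery_a's own y axis and vertical between 1.45 and 1.69 rad and z of each of battery_a, battery_b in the frame of battery_tray below 0.0235 m and x of battery_b in the frame of battery_tray between -0.055 and 0.055 m and y of battery_b in the frame of battery_tray between -0.055 and 0.055 m and angle between battery_b's own y axis and vertical between 1.45 and 1.69 rad and horizontal distance between eraser and round_dish below 0.035 m and angle between eraser's own z axis and vertical below 0.1 rad and z of eraser in the frame of round_dish below 0.009 m and linear speed of each of highlighter_a, highlighter_b, battery_a, battery_b, eraser below 0.02 m/s); the robot touches nothing.
It fails at once if the USB stick is shifted by more than 25 mm (distance of usb_stick from where it was at the start of the episode above 0.025 m).
It fails at once if the bulldog clip is shifted by more than 25 mm (distance of bulldog_clip from where it was at the start of the episode above 0.025 m).
It fails at once if one of the five things is dropped (moves free of the fingers faster than 0.9 m/s, a fall of over 40 mm) ((linear speed of highlighter_a above 0.9 m/s and contact force between highlighter_a and the fingers below 0.01 N) or (linear speed of highlighter_b above 0.9 m/s and contact force between highlighter_b and the fingers below 0.01 N) or (linear speed of battery_a above 0.9 m/s and contact force between battery_a and the fingers below 0.01 N) or (linear speed of battery_b above 0.9 m/s and contact force between battery_b and the fingers below 0.01 N) or (linear speed of eraser above 0.9 m/s and contact force between eraser and the fingers below 0.01 N)).
It also fails if it takes over 112 s, if anything falls off the work surface, if the arm or the gripper's body presses on something with over 40 N, if the wrist force passes 120 N, or if a joint passes its speed limit or range.

ROBOT

A 6-joint arm with a two-finger parallel gripper is mounted at the origin on a cart in front of the work surface, level with it; the furniture and walls round the work are solid. World frame = base frame: x ahead of the robot, y to its left, z up, the work surface at z = 0. Lengths are in m, angles in degrees, forces in N, time in s.
With the tool pointing down it reaches from about 0.4 to 0.825 m from the base axis. Payload 7 kg.
Tool frame: the origin (TCP) lies midway between the tips of the shut fingers; the grasp point (between the pads) lies 19 mm behind it; z points along the fingers, y is the line along which they close (so a half turn about z gives the same grasp; the last joint's range is limited). The gripper opens to 88 mm and grips with 3 to 60 N. Pads are 19 mm wide; open, the fingers measure 130 mm over their backs; the gripper's body (78 mm by 193 mm) begins 47 mm behind the grasp point.
Start: joints at [-49.211, 20.546, 0.682, 0, -70.136, -16.507], TCP at [0.278, -0.615, 0.227] pointing down, gripper open.
Joint ranges: [-176.03, 176.03], [-82.01, 121.73], [-58.28, 71.71], [-173.87, 95.51], [-174.79, -0.11], [-173.66, 173.66]. Speed limits (degrees/s): [136.94, 136.94, 172.46, 180, 180, 180].

INTERFACE

Orientations are given as a 3x3 rotation matrix whose columns are the frame's x, y, z axes.
In Python, from station import * gives the robot as it stands.
- The arm moves only by the tool drive_tool, never from a script. Its argument "commands" is one flat list of numbers, 5 for each row, row after row: the opening, from -1 (shut) to 1 (fully open), then the shift along the tool's x, y, z normalised to -1 to 1, where 1 is 2 cm, then the turn about the tool's z normalised to -1 to 1, where 1 is 4 degrees. In form: [claw, x, y, z, roll, claw, x, y, z, roll, ...]. A call has 1 to 10 rows; each row shifts and turns the commanded pose from where the row before left it, along the tool's axes as they then stand; what a row does not reach is not made up. A row lasts 1/12 s, in which the tool goes at most 41.7 mm and 7.16 degrees, less where a joint would pass 70% of its speed; a pose out of reach is approached as far as the arm can. A call with a number of a shift or a turn outside -1 to 1 is refused whole. A call with a gripper value outside its range is refused whole. The fingers move at their own pace and stop on an object; the grip force is fixed at half the most. Time passes only in rows, so rows that do not move let the fingers close. It gives the time, the measured TCP pose, the force, the opening and the grip force at its end, in the units of the state.
- get_state(): the state, without advancing time (a new reading comes with each control period).
- snapshot(name): name is "scene" or "side" or "wrist"; returns a dict with "frame" (480x640x3 uint8, red, green, blue), "range_z" (480x640 float32, m along the optical axis (not along the pixel's ray), 0 where there is no reading), "fov_y" (degrees; the focal length in pixels is half the picture's height over the tangent of half this angle, whatever the lens; pixels are square), "cx", "cy" (the principal point, pixels), "extrinsics" (4x4, takes a point from camera to world coordinates); the wrist camera has in their place "mount" (4x4, takes a point from camera to tool coordinates, whose origin is the TCP and whose axes are the flange's). Camera axes: x right, y down, z forward; pixel columns grow to the right and rows downward; lengths in m; the calibration is good to about 2 mm. The wrist camera is an equidistant fisheye: a pixel r from the principal point sees the ray r / f radians off the axis. A picture is of the moment at which its call begins: read the wrist's pose just before it.
- close_job(): hands the job in; it is judged then, once.
The state is a dict: "time_s": time; "joint_pos": joint angles; "qd": joint speeds; "joint_efforts": joint torques, N m; "position": TCP position; "ee_rot": TCP orientation; "ft_force": force on the tool from outside, world axes, zero at the start; "torque": the same for the moment, N m; "grip_width": opening from 0.0 (shut) to 1.0 (fully open); "gripper_force": force on a finger pad.
Only numpy, scipy, OpenCV 4.12 (cv2) and the standard library are available. Lean on these libraries where they do the work, as an engineer would, in place of code of your own. Each camera call takes 0.05 s, during which the arm holds its last target. There are 200 camera calls.

## Working session

There is one attempt and no reset: what is moved stays moved. The work goes in short steps, Python scripts to look and compute and a tool call to move; the robot and the scene stay as the last step left them, time stands still between calls to the robot, and variables do not carry over. Pictures are saved under pics/ and viewed, at most 14 in all, crops included, and the job is handed in when it is done.

Besides the shell and the picture viewer there is one more tool, called after ">>>" by a JSON object that holds its "op" and its "data". drive_tool: Moves the arm, as the interface text tells. Scaled input: -1 to 1 covers 2 cm each way for a shift and 4 degrees each way for a turn. Its arguments: {"type":"object","properties":{"commands":{"type":"array","items":{"type":"number"}}},"required":["commands"]}

```bash
mkdir -p pics; ls
python3 - <<'E'
from station import *
import cv2,numpy as np
s=get_state();print(s['time_s'],s['position'],np.round(s['ee_rot'],3),s['grip_width'])
for n in("scene","side"):
    d=snapshot(n);cv2.imwrite(f"pics/{n}0.png",d["frame"][:,:,::-1]);np.savez(f"{n}0.npz",**d)
    print(n,d["fov_y"],d["cx"],d["cy"],np.round(d["extrinsics"],3))
E
```

```text
pics
0.0 [ 0.27734459 -0.61483698  0.22562531] [[-0.912 -0.411 -0.001]
 [-0.411  0.912  0.001]
 [ 0.     0.002 -1.   ]] 1.0021363852785627
scene 47.5785555088724 320.00045409586596 241.74473839408805 [[ 0.662 -0.551  0.507 -0.083]
 [-0.749 -0.477  0.46  -0.524]
 [-0.012 -0.685 -0.729  0.885]
 [ 0.     0.     0.     1.   ]]
side 49.1626505529973 323.25352578333036 235.0575378613437 [[-0.374 -0.512  0.773 -0.352]
 [-0.927  0.19  -0.323  0.368]
 [ 0.018 -0.838 -0.545  0.67 ]
 [ 0.     0.     0.     1.   ]]
```

View pics/scene0.png

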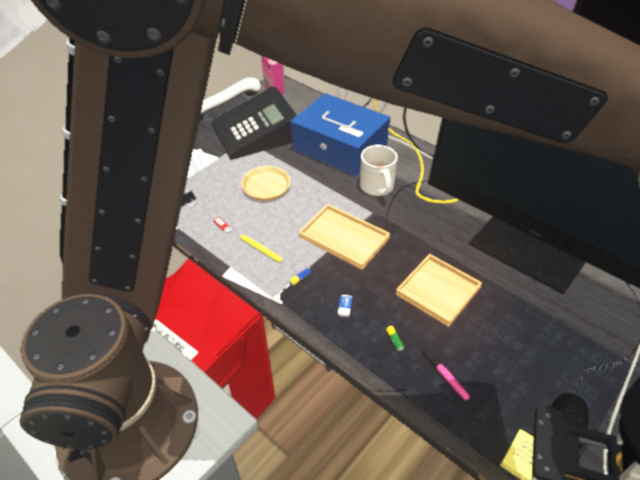

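View pics/side0.png

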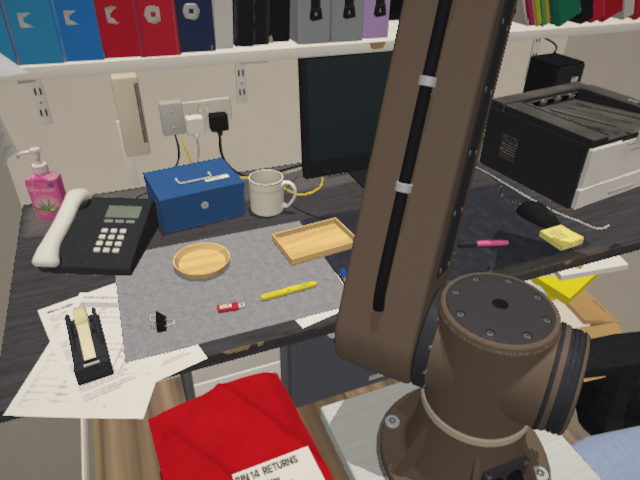

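The scene view shows the yellow pen (261,248), blue battery (300,277), eraser (345,305), green battery (395,338) and pink pen (447,375). It also shows the pen tray (345,235), battery tray (439,289), dish (266,183), USB stick (222,224) and clip (188,198). I'll measure them using depth heights.

```bash
cat > h.py <<'E'
import numpy as np,cv2
def cloud(d):
    f=240/np.tan(np.radians(d["fov_y"]/2));v,u=np.mgrid[:480,:640]
    z=d["range_z"];p=np.stack([(u-d["cx"])/f*z,(v-d["cy"])/f*z,z],-1)
    T=d["extrinsics"];return p@T[:3,:3].T+T[:3,3]
E
python3 - <<'E'
from h import *
d=dict(np.load("scene0.npz"));P=cloud(d)
R={"ya":(236,230,288,266),"bblue":(284,264,316,290),"eraser":(334,290,357,320),"bgreen":(383,322,407,353),"pink":(418,345,474,404),"usb":(210,214,235,236),"clip":(178,188,204,206),"ptray":(296,200,394,270),"btray":(392,250,486,328),"dish":(236,160,296,206)}
for n,(a,b,c,e) in R.items():
    p=P[b:e,a:c].reshape(-1,3);h=p[:,2]
    tray=n in("ptray","btray","dish")
    lo=0.012 if tray else 0.0075
    m=(h>lo)&(h<0.045)
    q=p[m]
    lab=np.zeros((e-b,c-a),np.uint8);lab.reshape(-1)[m]=1
    k,L,st,_=cv2.connectedComponentsWithStats(lab);i=1+st[1:,4].argmax();q=p[(L==i).ravel()]
    r=cv2.minAreaRect((q[:,:2]*1000).astype(np.float32));bx=cv2.boxPoints(r)
    ed=[bx[1]-bx[0],bx[2]-bx[1]];l=max(ed,key=np.linalg.norm);ang=np.degrees(np.arctan2(l[1],l[0]))%180
    print(n,len(q),"c",np.round(r[0],1),"size",np.round(r[1],1),"long-axis ang",round(ang,1),"zmax",np.round(np.percentile(q[:,2],[5,50,98]),4),"mat z",round(np.median(h[h<lo]),4))
E
```

```text
ya 263 c [426.9 113.6] size [ 13.  121.4] long-axis ang 93.9 zmax [0.0096 0.0147 0.0196] mat z 0.004
bblue 162 c [423.3  -8.1] size [13.9 49.3] long-axis ang 173.7 zmax [0.0107 0.0178 0.0226] mat z 0.0039
eraser 236 c [ 428.1 -124.5] size [46.1 22.8] long-axis ang 31.6 zmax [0.0103 0.0163 0.0204] mat z 0.0043
bgreen 200 c [ 430.7 -242.1] size [56.6 14.9] long-axis ang 61.8 zmax [0.0108 0.0179 0.0219] mat z 0.0042
pink 456 c [ 432.2 -353. ] size [121.3  17. ] long-axis ang 75.2 zmax [0.0096 0.0153 0.0198] mat z 0.0041
usb 133 c [420.7 232.1] size [53.6 22.1] long-axis ang 75.3 zmax [0.0083 0.0117 0.0157] mat z 0.004
clip 108 c [425.7 365.2] size [24.7 37.2] long-axis ang 164.9 zmax [0.0085 0.0148 0.0233] mat z 0.004
ptray 765 c [578.9   0.8] size [124.8 170.6] long-axis ang 96.4 zmax [0.0127 0.0184 0.0236] mat z 0.0053
btray 764 c [ 584.5 -240.6] size [127.6 124.7] long-axis ang 1.4 zmax [0.0127 0.0191 0.0234] mat z 0.0053
dish 411 c [584.2 255.5] size [120.2 117.2] long-axis ang 79.5 zmax [0.0126 0.0183 0.0236] mat z 0.0054
```

Run:
```python
from h import *
for n in("scene","side"):
    P=cloud(dict(np.load(n+"0.npz"))).reshape(-1,3)
    q=P[(P[:,2]>.045)&(P[:,2]<.5)&(P[:,0]>.5)&(P[:,0]<1.0)&(abs(P[:,1])<.55)]
    print(n)
    for y in np.arange(-.5,.5,.05):
        s=q[(q[:,1]>=y)&(q[:,1]<y+.05)]
        if len(s)>5: print(round(y,2),len(s),"xmin",np.round(np.percentile(s[:,0],1),3),"z",np.round(np.percentile(s[:,2],[2,98]),2))
# tray walls by rim fit
d=dict(np.load("scene0.npz"));P=cloud(d)
for n,(a,b,c,e) in {"ptray":(296,200,394,270),"btray":(392,250,486,328)}.items():
    p=P[b:e,a:c].reshape(-1,3);q=p[(p[:,2]>.0165)&(p[:,2]<.03),:2]
    W,H=((.054,.082) if n=="ptray" else (.06,.06))
    from scipy.optimize import least_squares
    def res(x):
        t=x[2];r=(q-x[:2])@np.array([[np.cos(t),-np.sin(t)],[np.sin(t),np.cos(t)]])
        g=np.abs(r)-[W,H]
        return np.where((g>0).any(1),np.linalg.norm(np.maximum(g,0),axis=1),g.max(1))
    for t0 in(-.15,0,.15):
        o=least_squares(res,[*q.mean(0),t0],loss="soft_l1",f_scale=.003);print(n,len(q),np.round(o.x[:2],4),round(np.degrees(o.x[2]),1),o.cost)
```

```text
scene
-0.5 2097 xmin 0.809 z [0.05 0.24]
-0.45 2949 xmin 0.809 z [0.05 0.27]
-0.4 2817 xmin 0.808 z [0.05 0.49]
-0.35 2792 xmin 0.807 z [0.05 0.5 ]
-0.3 2325 xmin 0.807 z [0.05 0.5 ]
-0.25 2093 xmin 0.806 z [0.05 0.49]
-0.2 1777 xmin 0.804 z [0.05 0.24]
-0.15 1590 xmin 0.804 z [0.05 0.23]
-0.1 1135 xmin 0.803 z [0.05 0.22]
-0.05 59 xmin 0.719 z [0.05 0.08]
-0.0 501 xmin 0.724 z [0.05 0.09]
0.05 644 xmin 0.724 z [0.05 0.09]
0.1 1048 xmin 0.756 z [0.05 0.09]
0.15 1050 xmin 0.75 z [0.05 0.1 ]
0.2 990 xmin 0.743 z [0.05 0.1 ]
0.25 915 xmin 0.737 z [0.05 0.09]
0.3 621 xmin 0.708 z [0.05 0.09]
0.35 677 xmin 0.661 z [0.05 0.08]
0.4 655 xmin 0.662 z [0.05 0.11]
0.45 1060 xmin 0.667 z [0.05 0.14]
side
-0.35 74 xmin 0.813 z [0.34 0.46]
-0.3 1236 xmin 0.764 z [0.13 0.46]
-0.25 2466 xmin 0.692 z [0.06 0.46]
-0.2 3143 xmin 0.691 z [0.06 0.48]
-0.15 3645 xmin 0.692 z [0.05 0.48]
-0.1 4608 xmin 0.692 z [0.05 0.48]
-0.05 2779 xmin 0.691 z [0.06 0.49]
-0.0 2965 xmin 0.691 z [0.05 0.48]
0.05 3405 xmin 0.692 z [0.05 0.49]
0.1 3617 xmin 0.692 z [0.05 0.49]
0.15 4028 xmin 0.692 z [0.05 0.49]
0.2 4272 xmin 0.692 z [0.05 0.49]
0.25 4402 xmin 0.692 z [0.05 0.49]
0.3 4732 xmin 0.692 z [0.05 0.49]
0.35 4736 xmin 0.677 z [0.05 0.5 ]
0.4 4789 xmin 0.681 z [0.05 0.5 ]
0.45 5335 xmin 0.588 z [0.05 0.49]
ptray 524 [5.746e-01 1.000e-04] 5.8 0.002920681290920798
ptray 524 [5.746e-01 1.000e-04] 5.8 0.002920681290923337
ptray 524 [5.746e-01 1.000e-04] 5.8 0.0029206812909463413
btray 545 [ 0.5841 -0.241 ] 1.5 0.0012785769132556094
btray 545 [ 0.5841 -0.241 ] 1.5 0.0012785769132651343
btray 545 [ 0.5841 -0.241 ] 1.5 0.00127857691325576
```

```bash
cat > plan.py <<'E'
# usage: plan.py claw x,y,z,yaw,n [x,y,z,yaw,n ...]  prints rows; yaw = heading of tool y (closing line)
import sys,numpy as np
from station import get_state
s=get_state();p=np.array(s["position"]);R=np.array(s["ee_rot"]);y=np.degrees(np.arctan2(R[1,1],R[0,1]))
print("t",round(s["time_s"],2),"p",np.round(p,4),"yaw",round(y,1),"w",round(s["grip_width"]*88,1),"gf",s["gripper_force"])
claw=sys.argv[1]
for a in sys.argv[2:]:
    x,yy,z,yw,n=map(float,a.split(","));n=int(n);t=np.array([x,yy,z]);dy=(yw-y+90)%180-90
    if abs(yw-y)<170: dy=yw-y
    d=(t-p)/n;rows=[]
    for i in range(n):
        h=np.radians(y+dy*i/n);ty=np.array([np.cos(h),np.sin(h)]);tx=np.array([ty[1]*-1,ty[0]])*-1
        tx=np.array([-ty[1],ty[0]])
        # tool z down: x = y cross z = ty x (0,0,-1)
        tx=np.array([-ty[1],ty[0]])
        rows+= [f"{claw},{d[:2]@tx/.02:.2f},{d[:2]@ty/.02:.2f},{-d[2]/.02:.2f},{-dy/n/4:.2f}"]
    print(a);print(", ".join(rows));p,y=t,yw
E
python3 - <<'E'
# y x z with y=ty, z=(0,0,-1); compare with measured x=(-.912,-.411), y=(-.411,.912)
import numpy as np;print(np.cross([-.411,.912,0],[0,0,-1]))
E
sed -i '/^        tx=np.array(\[-ty/d; s/;tx=np.array(\[ty\[1\]\*-1,ty\[0\]\])\*-1/;tx=np.array([-ty[1],ty[0]])/; /# tool z down/d' plan.py
sed -i 's/np.array(\[-ty\[1\],ty\[0\]\])/np.cross([*ty,0],[0,0,-1])[:2]/' plan.py
python3 plan.py 1 .432,-.353,.10,165.2,18
```

```text
[-0.912 -0.411 -0.   ]
t 0.1 p [ 0.2774 -0.6149  0.2257] yaw 114.3 w 88.0 gf 0.0
.432,-.353,.10,165.2,18
1,-0.69,0.49,0.35,-0.71, 1,-0.71,0.45,0.35,-0.71, 1,-0.74,0.42,0.35,-0.71, 1,-0.75,0.38,0.35,-0.71, 1,-0.77,0.34,0.35,-0.71, 1,-0.79,0.30,0.35,-0.71, 1,-0.80,0.26,0.35,-0.71, 1,-0.81,0.22,0.35,-0.71, 1,-0.82,0.18,0.35,-0.71, 1,-0.83,0.14,0.35,-0.71, 1,-0.84,0.10,0.35,-0.71, 1,-0.84,0.06,0.35,-0.71, 1,-0.84,0.02,0.35,-0.71, 1,-0.84,-0.02,0.35,-0.71, 1,-0.84,-0.07,0.35,-0.71, 1,-0.84,-0.11,0.35,-0.71, 1,-0.83,-0.15,0.35,-0.71, 1,-0.82,-0.19,0.35,-0.71
```

>>> {"op": "drive_tool", "data": {"commands": [1,-0.69,0.49,0.35,-0.71,1,-0.71,0.45,0.35,-0.71,1,-0.74,0.42,0.35,-0.71,1,-0.75,0.38,0.35,-0.71,1,-0.77,0.34,0.35,-0.71,1,-0.79,0.3,0.35,-0.71,1,-0.8,0.26,0.35,-0.71,1,-0.81,0.22,0.35,-0.71,1,-0.82,0.18,0.35,-0.71]}}

```text
time_s: 0.85
position: [0.3548, -0.4837, 0.1629]
ee_rot: [[-0.643, -0.766, -0.0], [-0.766, 0.643, 0.001], [-0.0, 0.001, -1.0]]
ft_force: [0.8, -0.4, 0.1]
grip_width: 0.997
gripper_force: 0.0
```

>>> {"op": "drive_tool", "data": {"commands": [1,-0.83,0.14,0.35,-0.71,1,-0.84,0.1,0.35,-0.71,1,-0.84,0.06,0.35,-0.71,1,-0.84,0.02,0.35,-0.71,1,-0.84,-0.02,0.35,-0.71,1,-0.84,-0.07,0.35,-0.71,1,-0.84,-0.11,0.35,-0.71,1,-0.83,-0.15,0.35,-0.71,1,-0.82,-0.19,0.35,-0.71,1,0,0,0,0]}}

```text
time_s: 1.68
position: [0.4318, -0.3516, 0.099]
ee_rot: [[-0.248, -0.969, -0.002], [-0.969, 0.248, 0.001], [-0.001, 0.002, -1.0]]
ft_force: [-0.8, 0.0, -0.8]
grip_width: 1.004
gripper_force: 0.0
```

```bash
python3 plan.py 0 .432,-.353,.007,165.2,6
python3 - <<'E'
from station import *
import cv2
d=snapshot("wrist");cv2.imwrite("pics/w1.png",d["frame"][:,:,::-1]);print(d["fov_y"],d["cx"],d["cy"],d["mount"].round(3).tolist())
E
```

```text
t 1.68 p [ 0.4318 -0.3516  0.099 ] yaw 165.6 w 88.3 gf 0.0
.432,-.353,.007,165.2,6
0,0.01,-0.00,0.77,0.02, 0,0.01,-0.00,0.77,0.02, 0,0.01,-0.00,0.77,0.02, 0,0.01,-0.00,0.77,0.02, 0,0.01,-0.00,0.77,0.02, 0,0.01,-0.00,0.77,0.02
65.70646984690485 313.7239058413191 238.52414921879134 [[-0.001, -0.951, -0.308, 0.083], [1.0, -0.002, 0.002, 0.0], [-0.002, -0.308, 0.951, -0.159], [0.0, 0.0, 0.0, 1.0]]
```

View pics/w1.png

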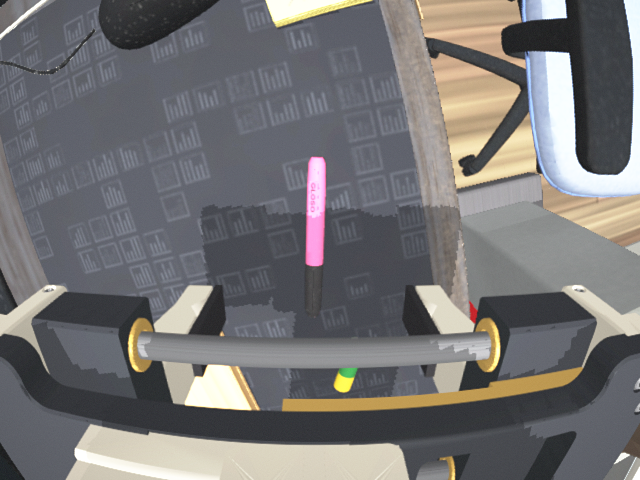

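The wrist view shows the pink pen from (317,157) to (313,316), centred between the fingers and lined up with them. I'll descend and grip.

>>> {"op": "drive_tool", "data": {"commands": [0,0.01,0,0.75,0.02,0,0.01,0,0.75,0.02,0,0.01,0,0.75,0.02,0,0.01,0,0.8,0.02,0,0,0,0.8,0,0,0,0,0.75,0,0,0,0,0,0,-1,0,0,0,0,-1,0,0,0,0,-1,0,0,0,0]}}

```text
time_s: 2.57
position: [0.432, -0.3552, 0.0097]
ee_rot: [[-0.258, -0.966, 0.002], [-0.966, 0.258, -0.001], [0.0, -0.002, -1.0]]
ft_force: [0.3, 0.1, -0.2]
grip_width: 0.333
gripper_force: 0.0
```

>>> {"op": "drive_tool", "data": {"commands": [-1,0,0,0,0,-1,0,0,0,0,-1,0,0,0,0]}}

```text
time_s: 2.82
position: [0.4317, -0.3547, 0.0092]
ee_rot: [[-0.257, -0.966, 0.001], [-0.966, 0.257, -0.0], [0.0, -0.001, -1.0]]
ft_force: [-0.6, -1.3, 1.6]
grip_width: 0.116
gripper_force: 30.0
```

```bash
python3 plan.py -1 .432,-.353,.05,165.2,3 .593,.002,.06,186,20
```

```text
t 2.82 p [ 0.4317 -0.3547  0.0092] yaw 165.1 w 10.2 gf 29.975011597853154
.432,-.353,.05,165.2,3
-1,-0.03,0.00,-0.68,-0.01, -1,-0.03,0.00,-0.68,-0.01, -1,-0.03,0.00,-0.68,-0.01
.593,.002,.06,186,20
-1,-0.96,-0.16,-0.02,-0.26, -1,-0.96,-0.18,-0.02,-0.26, -1,-0.95,-0.20,-0.02,-0.26, -1,-0.95,-0.21,-0.02,-0.26, -1,-0.95,-0.23,-0.02,-0.26, -1,-0.94,-0.25,-0.02,-0.26, -1,-0.94,-0.27,-0.02,-0.26, -1,-0.93,-0.28,-0.02,-0.26, -1,-0.93,-0.30,-0.02,-0.26, -1,-0.92,-0.32,-0.02,-0.26, -1,-0.92,-0.33,-0.02,-0.26, -1,-0.91,-0.35,-0.02,-0.26, -1,-0.90,-0.37,-0.02,-0.26, -1,-0.90,-0.38,-0.02,-0.26, -1,-0.89,-0.40,-0.02,-0.26, -1,-0.88,-0.41,-0.02,-0.26, -1,-0.87,-0.43,-0.02,-0.26, -1,-0.87,-0.45,-0.02,-0.26, -1,-0.86,-0.46,-0.02,-0.26, -1,-0.85,-0.48,-0.02,-0.26
```

>>> {"op": "drive_tool", "data": {"commands": [-1,0,0,-0.7,0,-1,0,0,-0.9,0,-1,0,0,-0.9,0,-1,-0.96,-0.16,0,-0.26,-1,-0.96,-0.18,0,-0.26,-1,-0.95,-0.2,0,-0.26,-1,-0.95,-0.21,0,-0.26,-1,-0.95,-0.23,0,-0.26,-1,-0.94,-0.25,0,-0.26,-1,-0.94,-0.27,0,-0.26]}}

```text
time_s: 3.65
position: [0.4883, -0.2296, 0.0589]
ee_rot: [[-0.132, -0.991, 0.0], [-0.991, 0.132, -0.0], [-0.0, -0.0, -1.0]]
ft_force: [0.6, 0.2, 0.1]
grip_width: 0.124
gripper_force: 29.9
```

>>> {"op": "drive_tool", "data": {"commands": [-1,-0.93,-0.28,0,-0.26,-1,-0.93,-0.3,0,-0.26,-1,-0.92,-0.32,0,-0.26,-1,-0.92,-0.33,0,-0.26,-1,-0.91,-0.35,0,-0.26,-1,-0.9,-0.37,0,-0.26,-1,-0.9,-0.38,0,-0.26,-1,-0.89,-0.4,0,-0.26,-1,-0.88,-0.41,0,-0.26,-1,-0.87,-0.43,0,-0.26]}}

```text
time_s: 4.48
position: [0.569, -0.0522, 0.0588]
ee_rot: [[0.049, -0.999, 0.0], [-0.999, -0.049, 0.0], [-0.0, -0.0, -1.0]]
ft_force: [0.2, 0.3, -0.9]
grip_width: 0.12
gripper_force: 29.9
```

```bash
python3 plan.py -1 .597,.002,.050,186,4 .597,.002,.0137,186,3;  python3 - <<'E'
from station import *
import cv2
d=snapshot("wrist");cv2.imwrite("pics/w2.png",d["frame"][:,:,::-1])
E
```

```text
t 4.48 p [ 0.569  -0.0522  0.0588] yaw -177.2 w 10.5 gf 29.902118223253638
.597,.002,.050,186,4
-1,-0.66,-0.38,0.11,-0.20, -1,-0.65,-0.39,0.11,-0.20, -1,-0.65,-0.40,0.11,-0.20, -1,-0.64,-0.41,0.11,-0.20
.597,.002,.0137,186,3
-1,0.00,0.00,0.60,-0.00, -1,0.00,0.00,0.60,-0.00, -1,0.00,0.00,0.60,-0.00
```

View pics/w2.png

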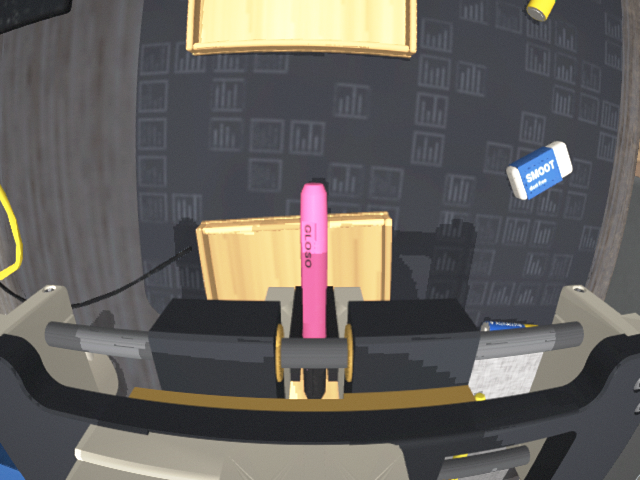

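The pink pen is held firmly at (313,290), pointing along the tray, whose near corners are at (200,225) and (388,215). I'll move on to the hover above the placing spot.

>>> {"op": "drive_tool", "data": {"commands": [-1,-0.66,-0.38,0.1,-0.2,-1,-0.65,-0.39,0.1,-0.2,-1,-0.65,-0.4,0.1,-0.2,-1,-0.64,-0.41,0.1,-0.2,-1,0,0,0,0,-1,0,0,0,0]}}

```text
time_s: 5.03
position: [0.597, 0.0019, 0.05]
ee_rot: [[0.105, -0.994, -0.001], [-0.994, -0.105, -0.0], [0.0, 0.001, -1.0]]
ft_force: [-0.6, 0.3, 0.0]
grip_width: 0.123
gripper_force: 29.9
```

```bash
cp plan.py plan2.py; python3 plan.py -1  .597,.002,.0137,186,4;  python3 - <<'E'
from station import *
from h import *
s=get_state();d=snapshot("wrist");np.savez("w3.npz",pos=s["position"],rot=s["ee_rot"],**d)
# wrist point cloud, fisheye
f=240/np.radians(d["fov_y"]/2);f2=240/np.tan(np.radians(d["fov_y"]/2));print(f,f2)
E
```

```text
t 5.03 p [0.597  0.0019 0.05  ] yaw -174.0 w 10.8 gf 29.90231204777956
.597,.002,.0137,186,4
-1,-0.00,-0.00,0.45,0.00, -1,-0.00,-0.00,0.45,0.00, -1,-0.00,-0.00,0.45,0.00, -1,-0.00,-0.00,0.45,0.00
418.5580846202623 371.64829954431775
```

>>> {"op": "drive_tool", "data": {"commands": [-1,0,0,0.5,0,-1,0,0,0.5,0,-1,0,0,0.45,0,-1,0,0,0.25,0,-1,0,0,0.12,0,-1,0,0,0,0,-0.5,0,0,0,0,-0.5,0,0,0,0]}}

```text
time_s: 5.75
position: [0.5968, 0.0008, 0.0141]
ee_rot: [[0.104, -0.995, 0.0], [-0.995, -0.104, 0.0], [-0.0, -0.0, -1.0]]
ft_force: [0.1, 0.1, 0.2]
grip_width: 0.213
gripper_force: 0.0
```

>>> {"op": "drive_tool", "data": {"commands": [-0.5,0,0,0,0,-0.5,0,0,-0.3,0,-0.5,0,0,-0.9,0,-0.5,0,0,-0.9,0,0,0,0,-0.9,0]}}

```text
time_s: 6.17
position: [0.5966, 0.0009, 0.0752]
ee_rot: [[0.104, -0.995, -0.0], [-0.995, -0.104, -0.0], [0.0, 0.0, -1.0]]
ft_force: [0.9, 0.1, 0.3]
grip_width: 0.286
gripper_force: 0.0
```

```bash
python3 plan.py 0.5  .427,.1136,.075,183.9,10 .427,.1136,.0075,183.9,5
```

```text
t 6.17 p [0.5966 0.0009 0.0752] yaw -174.0 w 25.2 gf 0.0
.427,.1136,.075,183.9,10
0.5,-0.65,0.78,0.00,0.05, 0.5,-0.65,0.79,0.00,0.05, 0.5,-0.64,0.79,0.00,0.05, 0.5,-0.64,0.79,0.00,0.05, 0.5,-0.64,0.79,0.00,0.05, 0.5,-0.63,0.80,0.00,0.05, 0.5,-0.63,0.80,0.00,0.05, 0.5,-0.63,0.80,0.00,0.05, 0.5,-0.63,0.80,0.00,0.05, 0.5,-0.62,0.81,0.00,0.05
.427,.1136,.0075,183.9,5
0.5,0.00,0.00,0.68,-0.00, 0.5,0.00,0.00,0.68,-0.00, 0.5,0.00,0.00,0.68,-0.00, 0.5,0.00,0.00,0.68,-0.00, 0.5,0.00,0.00,0.68,-0.00
```

>>> {"op": "drive_tool", "data": {"commands": [0.4,-0.65,0.78,0,0.05,0.4,-0.65,0.79,0,0.05,0.4,-0.64,0.79,0,0.05,0.4,-0.64,0.79,0,0.05,0.4,-0.64,0.79,0,0.05,0.4,-0.63,0.8,0,0.05,0.4,-0.63,0.8,0,0.05,0.4,-0.63,0.8,0,0.05,0.4,-0.63,0.8,0,0.05,0.4,-0.62,0.81,0,0.05]}}

```text
time_s: 7.0
position: [0.4265, 0.1141, 0.0748]
ee_rot: [[0.069, -0.998, 0.001], [-0.998, -0.069, 0.001], [-0.001, -0.001, -1.0]]
ft_force: [0.7, 0.4, 0.5]
grip_width: 0.699
gripper_force: 0.0
```

>>> {"op": "drive_tool", "data": {"commands": [0.4,0,0,0,0,0.4,0,0,0,0]}}

```text
time_s: 7.17
position: [0.4269, 0.1143, 0.075]
ee_rot: [[0.071, -0.997, 0.001], [-0.997, -0.071, 0.001], [-0.001, -0.001, -1.0]]
ft_force: [0.1, 0.7, 0.2]
grip_width: 0.703
gripper_force: 0.0
```

```bash
python3 plan.py 0.4  .427,.1136,.0085,183.9,5;  python3 - <<'E'
from station import *
import cv2
d=snapshot("wrist");cv2.imwrite("pics/w4.png",d["frame"][:,:,::-1])
E
```

```text
t 7.17 p [0.4269 0.1143 0.075 ] yaw -175.9 w 61.9 gf 0.0
.427,.1136,.0085,183.9,5
0.4,0.01,-0.00,0.66,0.01, 0.4,0.01,-0.00,0.66,0.01, 0.4,0.01,-0.00,0.66,0.01, 0.4,0.01,-0.00,0.66,0.01, 0.4,0.01,-0.00,0.66,0.01
```

View pics/w4.png

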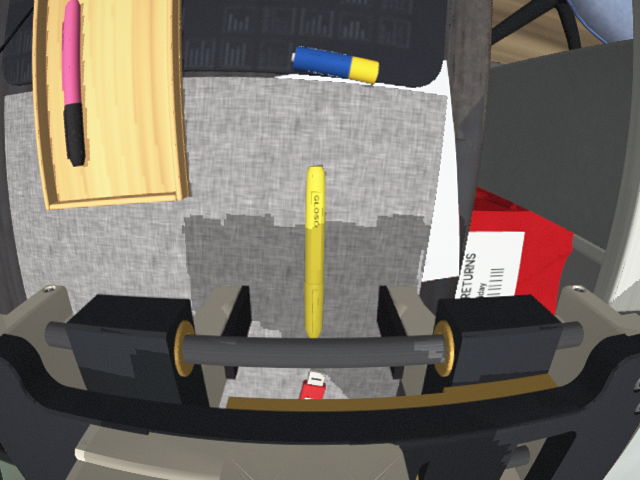

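The yellow pen runs from (316,167) to (313,337), centred between the fingers. The pink pen lies in the tray from (70,0) to (76,163), near its far wall. I'll grip the yellow pen now and check the tray from hover.

>>> {"op": "drive_tool", "data": {"commands": [0.4,0,0,0.7,0,0.4,0,0,0.7,0,0.4,0,0,0.7,0,0.4,0,0,0.7,0,0.4,0,0,0.5,0,0.4,0,0,0,0,-1,0,0,0,0,-1,0,0,0,0,-1,0,0,0,0,-1,0,0,0,0]}}

```text
time_s: 8.05
position: [0.4276, 0.1139, 0.0088]
ee_rot: [[0.069, -0.998, 0.001], [-0.998, -0.069, 0.001], [-0.001, -0.001, -1.0]]
ft_force: [0.0, -1.0, 0.4]
grip_width: 0.459
gripper_force: 0.0
```

>>> {"op": "drive_tool", "data": {"commands": [-1,0,0,0,0,-1,0,0,-0.5,0,-1,0,0,-0.9,0,-1,0,0,-0.9,0,-1,0,0,0,0]}}

```text
time_s: 8.47
position: [0.4288, 0.1148, 0.0572]
ee_rot: [[0.07, -0.998, 0.004], [-0.998, -0.07, 0.003], [-0.003, -0.005, -1.0]]
ft_force: [0.3, 0.2, -0.5]
grip_width: 0.082
gripper_force: 0.0
```

```bash
python3 plan.py -1  .557,-.002,.055,186,9;  python3 - <<'E'
from station import *
from h import *
s=get_state();d=snapshot("wrist");np.savez("w5.npz",pos=s["position"],rot=s["ee_rot"],**d)
f=240/np.tan(np.radians(d["fov_y"]/2));v,u=np.mgrid[:480,:640]
a,b=u-d["cx"],v-d["cy"];r=np.hypot(a,b);t=r/f;z=d["range_z"];k=np.where(r>0,np.tan(t)/r,0)
p=np.stack([a*k*z,b*k*z,z],-1);M=d["mount"];p=p@M[:3,:3].T+M[:3,3];p=p@np.array(s["ee_rot"]).T+s["position"]
ok=(z>0)&(t<1.3);c=d["frame"].astype(int)
box=ok&(p[...,0]>.49)&(p[...,0]<.66)&(p[...,1]>-.12)&(p[...,1]<.12)
pk=box&(c[...,0]>180)&(c[...,1]<130)&(c[...,2]>120);q=p[pk];print("pink",len(q),q.mean(0) if len(q) else 0, q.min(0),q.max(0))
w=box&(p[...,2]>.017)&(p[...,2]<.022);q=p[w]
for y in np.arange(-.1,.1,.02):
    s2=q[abs(q[:,1]-y)<.01]
    if len(s2)>8:print(round(y,2),len(s2),np.histogram(s2[:,0],bins=np.arange(.49,.67,.006))[0])
E
```

```text
t 8.47 p [0.4288 0.1148 0.0572] yaw -176.0 w 7.2 gf 0.0
.557,-.002,.055,186,9
-1,0.70,-0.67,0.01,-0.06, -1,0.70,-0.66,0.01,-0.06, -1,0.70,-0.66,0.01,-0.06, -1,0.70,-0.66,0.01,-0.06, -1,0.71,-0.65,0.01,-0.06, -1,0.71,-0.65,0.01,-0.06, -1,0.71,-0.65,0.01,-0.06, -1,0.71,-0.65,0.01,-0.06, -1,0.72,-0.64,0.01,-0.06
pink 1336 [ 0.59759734 -0.01458065  0.01897579] [ 0.58953795 -0.05057612  0.00797859] [0.60955071 0.01873618 0.02324708]
-0.06 74 [ 0  0  0  0  0  0  0  0  0  0  0  0  0  0  0  0  0  0  6  2  0  0  0 58
  8  0  0  0  0  0]
-0.04 604 [  0   0   0   0   0  96   0   0   0   0   0   0   0   0   0   0   0  76
 213  42   0   0   0 170   7   0   0   0   0   0]
-0.02 853 [  0   0   0   0  70 197   0   0   0   0   0   0   0   0   0   0   0 193
 178  27   0   0  38 150   0   0   0   0   0   0]
0.0 904 [  0   0   0   0 206  73   0   0   0   0   0   0   0   0   0   0  28 267
 133   2   0   0 138  57   0   0   0   0   0   0]
0.02 899 [  0   0   0   0 280   5   0   0   0   0   0   0   0   0   0   0 146 245
  33   0   0   0 178  12   0   0   0   0   0   0]
0.04 960 [  0   0   0  75 215   0   0   0   0   0   0   0   0   0   0   1 255 203
  10   0   0  44 157   0   0   0   0   0   0   0]
0.06 694 [  0   0   0 206  80   0   0   0   0   0   0   0   0   0   0   7 143  64
   0   0   0 139  55   0   0   0   0   0   0   0]
0.08 1220 [  0   0   0 151  77  69  63  62  57  56  56  59  50  51  52  46  39  46
  38  28  31 183   6   0   0   0   0   0   0   0]
```

The fingers hadn't finished closing when I lifted, so the pen was missed. I'll open up and look again.

>>> {"op": "drive_tool", "data": {"commands": [0.4,0,0,-0.9,0,0.4,0,0,0,0,0.4,0,0,0,0,0.4,0,0,0,0,0.4,0,0,0,0]}}

```text
time_s: 8.93
position: [0.4266, 0.1133, 0.0715]
ee_rot: [[0.069, -0.998, -0.001], [-0.998, -0.069, -0.001], [0.001, 0.001, -1.0]]
ft_force: [-0.6, -0.6, -1.4]
grip_width: 0.357
gripper_force: 0.0
```

```bash
cat >> h.py <<'E'
def wrist():
    from station import get_state,snapshot
    s=get_state();d=snapshot("wrist")
    f=240/np.tan(np.radians(d["fov_y"]/2));v,u=np.mgrid[:480,:640]
    a,b=u-d["cx"],v-d["cy"];r=np.hypot(a,b)+1e-9;t=r/f;z=d["range_z"].copy();z[t>1.3]=0;k=np.tan(np.minimum(t,1.3))/r
    p=np.stack([a*k*z,b*k*z,z],-1);M=d["mount"];p=p@M[:3,:3].T+M[:3,3];p=p@np.array(s["ee_rot"]).T+s["position"]
    p[z<=0]=np.nan
    return d["frame"],p
def find(P,x,y,r,lo=.0075,hi=.03):
    m=((np.hypot(P[...,0]-x,P[...,1]-y)<r)&(P[...,2]>lo)&(P[...,2]<hi)).astype(np.uint8)
    k,L,st,_=cv2.connectedComponentsWithStats(m)
    for i in 1+np.argsort(-st[1:,4])[:2]:
        q=P[L==i];R=cv2.minAreaRect((q[:,:2]*1000).astype(np.float32));b=cv2.boxPoints(R);l=max([b[1]-b[0],b[2]-b[1]],key=np.linalg.norm)
        print(len(q),"c",np.round(R[0],1),"size",np.round(R[1],1),"long",round(np.degrees(np.arctan2(l[1],l[0]))%180,1),"z",np.round(np.percentile(q[:,2],[5,50,98]),4))
E
python3 plan.py 0.4 .427,.114,.0085,183.9,5
python3 - <<'E'
from h import *
f,P=wrist();find(P,.427,.1,.09);cv2.imwrite("pics/w6.png",f[:,:,::-1])
E
```

```text
t 8.93 p [0.4266 0.1133 0.0715] yaw -176.0 w 31.4 gf 0.0
.427,.114,.0085,183.9,5
0.4,-0.01,-0.00,0.63,0.00, 0.4,-0.01,-0.00,0.63,0.00, 0.4,-0.01,-0.00,0.63,0.00, 0.4,-0.01,-0.00,0.63,0.00, 0.4,-0.01,-0.00,0.63,0.00
3223 c [426.5 114.3] size [ 12.7 113.8] long 93.5 z [0.012  0.0155 0.0184]
237 c [511.3  74.7] size [14.1  4.7] long 80.2 z [0.0086 0.0183 0.0217]
```

View pics/w6.png

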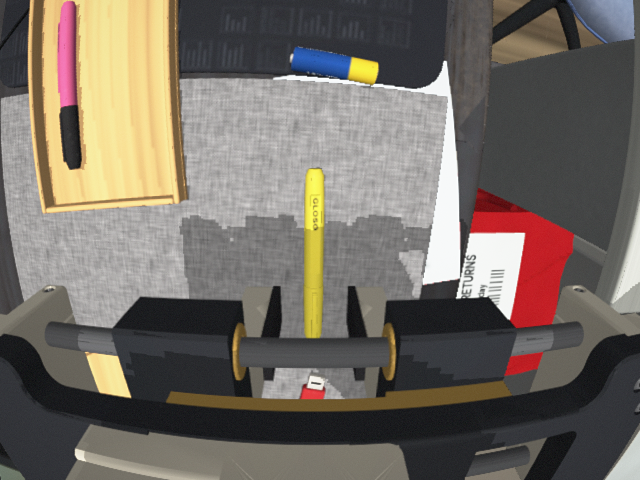

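The yellow pen hasn't moved: (315,168) to (313,337), still centred.

>>> {"op": "drive_tool", "data": {"commands": [-0.3,0,0,0.63,0,-0.3,0,0,0.63,0,-0.3,0,0,0.63,0,-0.3,0,0,0.63,0,-0.3,0,0,0.63,0,-0.3,0,0,0,0,-1,0,0,0,0,-1,0,0,0,0,-1,0,0,0,0,-1,0,0,0,0]}}

```text
time_s: 9.82
position: [0.4275, 0.1139, 0.0098]
ee_rot: [[0.069, -0.998, 0.001], [-0.998, -0.069, 0.001], [-0.001, -0.001, -1.0]]
ft_force: [-0.1, -0.5, -0.3]
grip_width: 0.118
gripper_force: 29.6
```

>>> {"op": "drive_tool", "data": {"commands": [-1,0,0,0,0,-1,0,0,0,0]}}

```text
time_s: 9.98
position: [0.4274, 0.1139, 0.0097]
ee_rot: [[0.069, -0.998, 0.001], [-0.998, -0.069, 0.001], [-0.001, -0.001, -1.0]]
ft_force: [0.2, -0.3, 2.2]
grip_width: 0.121
gripper_force: 29.7
```

```bash
python3 plan.py -1 .427,.114,.056,183.9,3 .552,-.001,.056,186,9
```

```text
t 9.98 p [0.4274 0.1139 0.0097] yaw -176.0 w 10.6 gf 29.699418232776225
.427,.114,.056,183.9,3
-1,-0.00,0.01,-0.77,0.01, -1,-0.00,0.01,-0.77,0.01, -1,-0.00,0.01,-0.77,0.01
.552,-.001,.056,186,9
-1,0.68,-0.65,-0.00,-0.06, -1,0.69,-0.65,-0.00,-0.06, -1,0.69,-0.64,-0.00,-0.06, -1,0.69,-0.64,-0.00,-0.06, -1,0.70,-0.64,-0.00,-0.06, -1,0.70,-0.64,-0.00,-0.06, -1,0.70,-0.63,-0.00,-0.06, -1,0.70,-0.63,-0.00,-0.06, -1,0.71,-0.63,-0.00,-0.06
```

>>> {"op": "drive_tool", "data": {"commands": [-1,0,0,-0.6,0,-1,0,0,-0.85,0,-1,0,0,-0.85,0,-1,0.68,-0.65,0,-0.06,-1,0.69,-0.65,0,-0.06,-1,0.69,-0.64,0,-0.06,-1,0.69,-0.64,0,-0.06,-1,0.7,-0.64,0,-0.06,-1,0.7,-0.64,0,-0.06,-1,0.7,-0.63,0,-0.06]}}

```text
time_s: 10.82
position: [0.5251, 0.0235, 0.0553]
ee_rot: [[0.098, -0.995, 0.0], [-0.995, -0.098, 0.0], [-0.0, -0.0, -1.0]]
ft_force: [0.4, 0.7, -0.7]
grip_width: 0.119
gripper_force: 29.5
```

>>> {"op": "drive_tool", "data": {"commands": [-1,0.7,-0.63,0,-0.06,-1,0.71,-0.63,0,-0.06,-1,0,0,0,0,-1,0,0,0,0]}}

```text
time_s: 11.15
position: [0.5525, -0.0019, 0.0549]
ee_rot: [[0.105, -0.994, -0.0], [-0.994, -0.105, -0.0], [0.0, 0.0, -1.0]]
ft_force: [-0.3, -0.1, -0.7]
grip_width: 0.118
gripper_force: 29.5
```

```bash
python3 plan.py -1 .552,-.001,.0137,186,4
```

```text
t 11.15 p [ 0.5525 -0.0019  0.0549] yaw -174.0 w 10.4 gf 29.48534443974495
.552,-.001,.0137,186,4
-1,-0.01,0.00,0.51,0.00, -1,-0.01,0.00,0.51,0.00, -1,-0.01,0.00,0.51,0.00, -1,-0.01,0.00,0.51,0.00
```

Next target after release: the blue battery at (0.423,-0.008), closing line 83.7°.

>>> {"op": "drive_tool", "data": {"commands": [-1,0,0,0.6,0,-1,0,0,0.6,0,-1,0,0,0.5,0,-1,0,0,0.25,0,-1,0,0,0.1,0,-1,0,0,0,0,-0.55,0,0,0,0,-0.55,0,0,0,0,-0.55,0,0,0,0]}}

```text
time_s: 11.9
position: [0.5526, -0.0011, 0.0145]
ee_rot: [[0.107, -0.994, 0.001], [-0.994, -0.107, 0.0], [-0.0, -0.001, -1.0]]
ft_force: [0.0, 0.5, 0.1]
grip_width: 0.22
gripper_force: 0.0
```

>>> {"op": "drive_tool", "data": {"commands": [-0.55,0,0,-0.3,0,-0.55,0,0,-0.9,0,-0.5,0,0,-0.9,0,-0.3,0,0,-0.9,0,-0.3,0,0,-0.4,0]}}

```text
time_s: 12.32
position: [0.5536, -0.0011, 0.085]
ee_rot: [[0.107, -0.994, 0.003], [-0.994, -0.107, 0.001], [-0.0, -0.003, -1.0]]
ft_force: [0.3, -0.0, 0.4]
grip_width: 0.325
gripper_force: 0.0
```

```bash
python3 plan.py -0.1 .4235,-.008,.08,83.7,24
python3 - <<'E'
from h import *
f,P=wrist();find(P,.56,.0,.1,.014,.03)
E
```

```text
t 12.32 p [ 0.5536 -0.0011  0.085 ] yaw -173.9 w 28.6 gf 0.0
.4235,-.008,.08,83.7,24
-0.1,-0.01,0.27,0.01,-0.81, -0.1,-0.03,0.27,0.01,-0.81, -0.1,-0.05,0.27,0.01,-0.81, -0.1,-0.06,0.26,0.01,-0.81, -0.1,-0.07,0.26,0.01,-0.81, -0.1,-0.09,0.26,0.01,-0.81, -0.1,-0.10,0.25,0.01,-0.81, -0.1,-0.12,0.24,0.01,-0.81, -0.1,-0.13,0.24,0.01,-0.81, -0.1,-0.14,0.23,0.01,-0.81, -0.1,-0.16,0.22,0.01,-0.81, -0.1,-0.17,0.21,0.01,-0.81, -0.1,-0.18,0.20,0.01,-0.81, -0.1,-0.19,0.19,0.01,-0.81, -0.1,-0.20,0.18,0.01,-0.81, -0.1,-0.21,0.17,0.01,-0.81, -0.1,-0.22,0.16,0.01,-0.81, -0.1,-0.23,0.14,0.01,-0.81, -0.1,-0.24,0.13,0.01,-0.81, -0.1,-0.25,0.12,0.01,-0.81, -0.1,-0.25,0.10,0.01,-0.81, -0.1,-0.26,0.09,0.01,-0.81, -0.1,-0.26,0.07,0.01,-0.81, -0.1,-0.26,0.06,0.01,-0.81
3051 c [551.3   1.6] size [ 12.7 117.9] long 96.7 z [0.0158 0.0195 0.0225]
2432 c [598.6  -9.5] size [12.9 93.8] long 96.4 z [0.0158 0.0192 0.0214]
```

Both pens lie flat in the tray (top at 0.0195). Doing the eraser next saves rotation.

```bash
python3 - <<'E'
s=open('plan.py').read()
s=s.replace("np.arctan2(R[1,1],R[0,1]))","np.arctan2(R[1,1],R[0,1]))%360")
open('plan.py','w').write(s)
E
python3 plan.py 0.2 .428,-.1245,.08,121.6,17
```

```text
t 12.37 p [ 0.5541 -0.0009  0.0855] yaw 186.1 w 29.9 gf 0.0
.428,-.1245,.08,121.6,17
0.2,0.32,0.41,0.02,0.95, 0.2,0.35,0.39,0.02,0.95, 0.2,0.37,0.36,0.02,0.95, 0.2,0.40,0.34,0.02,0.95, 0.2,0.42,0.31,0.02,0.95, 0.2,0.44,0.28,0.02,0.95, 0.2,0.45,0.25,0.02,0.95, 0.2,0.47,0.22,0.02,0.95, 0.2,0.48,0.19,0.02,0.95, 0.2,0.50,0.16,0.02,0.95, 0.2,0.50,0.12,0.02,0.95, 0.2,0.51,0.09,0.02,0.95, 0.2,0.52,0.06,0.02,0.95, 0.2,0.52,0.02,0.02,0.95, 0.2,0.52,-0.01,0.02,0.95, 0.2,0.52,-0.05,0.02,0.95, 0.2,0.51,-0.08,0.02,0.95
```

>>> {"op": "drive_tool", "data": {"commands": [0.2,0.32,0.41,0.02,0.95,0.2,0.35,0.39,0.02,0.95,0.2,0.37,0.36,0.02,0.95,0.2,0.4,0.34,0.02,0.95,0.2,0.42,0.31,0.02,0.95,0.2,0.44,0.28,0.02,0.95,0.2,0.45,0.25,0.02,0.95,0.2,0.47,0.22,0.02,0.95,0.2,0.48,0.19,0.02,0.95,0.2,0.5,0.16,0.02,0.95]}}

```text
time_s: 13.2
position: [0.4771, -0.0744, 0.0776]
ee_rot: [[-0.531, -0.847, -0.001], [-0.847, 0.531, 0.0], [0.0, 0.001, -1.0]]
ft_force: [-0.0, 0.2, 0.0]
grip_width: 0.599
gripper_force: 0.0
```

>>> {"op": "drive_tool", "data": {"commands": [0.2,0.5,0.12,0.02,0.95,0.2,0.51,0.09,0.02,0.95,0.2,0.52,0.06,0.02,0.95,0.2,0.52,0.02,0.02,0.95,0.2,0.52,-0.01,0.02,0.95,0.2,0.52,-0.05,0.02,0.95,0.2,0.51,-0.08,0.02,0.95,0.2,0,0,0,0,0.2,0,0,0,0]}}

```text
time_s: 13.95
position: [0.4255, -0.125, 0.0751]
ee_rot: [[-0.852, -0.523, -0.0], [-0.523, 0.852, 0.0], [0.0, 0.0, -1.0]]
ft_force: [0.7, -0.4, 0.7]
grip_width: 0.596
gripper_force: 0.0
```

```bash
python3 - <<'E'
from h import *
f,P=wrist();find(P,.428,-.1245,.035)
find(P,.423,-.008,.04);find(P,.43,-.242,.04)
E
python3 plan.py 0.2 .428,-.1245,.008,121.6,5
```

```text
2361 c [ 426.9 -122.3] size [45.6 22.6] long 31.1 z [0.014  0.0165 0.0182]
1676 c [ 427.9 -242.5] size [50.7 14.6] long 62.8 z [0.0129 0.0184 0.0207]
t 14.0 p [ 0.426  -0.1248  0.0752] yaw 121.6 w 52.5 gf 0.0
.428,-.1245,.008,121.6,5
0.2,-0.02,-0.01,0.67,0.00, 0.2,-0.02,-0.01,0.67,0.00, 0.2,-0.02,-0.01,0.67,0.00, 0.2,-0.02,-0.01,0.67,0.00, 0.2,-0.02,-0.01,0.67,0.00
```

>>> {"op": "drive_tool", "data": {"commands": [0,-0.05,0.02,0.67,0,0,-0.05,0.02,0.67,0,0,0,0,0.67,0,0,0,0,0.67,0,0,0,0,0.65,0,0,0,0,0,0,-1,0,0,0,0,-1,0,0,0,0,-1,0,0,0,0,-1,0,0,0,0]}}

```text
time_s: 14.83
position: [0.4278, -0.1229, 0.0095]
ee_rot: [[-0.852, -0.523, 0.002], [-0.523, 0.852, 0.0], [-0.001, -0.001, -1.0]]
ft_force: [0.1, -0.3, 0.7]
grip_width: 0.259
gripper_force: 0.2
```

>>> {"op": "drive_tool", "data": {"commands": [-1,0,0,0,0,-1,0,0,0,0]}}

```text
time_s: 15.0
position: [0.4278, -0.1229, 0.0095]
ee_rot: [[-0.852, -0.523, 0.002], [-0.523, 0.852, 0.0], [-0.001, -0.001, -1.0]]
ft_force: [-0.1, 1.9, 5.2]
grip_width: 0.245
gripper_force: 30.0
```

```bash
python3 plan.py -1 .4272,-.123,.06,121.6,3 .583,.255,.065,121.6,22
```

```text
t 15.0 p [ 0.4278 -0.1229  0.0095] yaw 121.5 w 21.5 gf 30.00151365995407
.4272,-.123,.06,121.6,3
-1,0.01,0.00,-0.84,-0.01, -1,0.01,0.00,-0.84,-0.01, -1,0.01,0.00,-0.84,-0.01
.583,.255,.065,121.6,22
-1,-0.75,0.55,-0.01,-0.00, -1,-0.75,0.55,-0.01,-0.00, -1,-0.75,0.55,-0.01,-0.00, -1,-0.75,0.55,-0.01,-0.00, -1,-0.75,0.55,-0.01,-0.00, -1,-0.75,0.55,-0.01,-0.00, -1,-0.75,0.55,-0.01,-0.00, -1,-0.75,0.55,-0.01,-0.00, -1,-0.75,0.55,-0.01,-0.00, -1,-0.75,0.55,-0.01,-0.00, -1,-0.75,0.55,-0.01,-0.00, -1,-0.75,0.55,-0.01,-0.00, -1,-0.75,0.55,-0.01,-0.00, -1,-0.75,0.55,-0.01,-0.00, -1,-0.75,0.55,-0.01,-0.00, -1,-0.75,0.55,-0.01,-0.00, -1,-0.75,0.55,-0.01,-0.00, -1,-0.75,0.55,-0.01,-0.00, -1,-0.75,0.55,-0.01,-0.00, -1,-0.75,0.55,-0.01,-0.00, -1,-0.75,0.55,-0.01,-0.00, -1,-0.75,0.55,-0.01,-0.00
```

>>> {"op": "drive_tool", "data": {"commands": [-1,0,0,-0.6,0,-1,0,0,-0.95,0,-1,0,0,-0.95,0,-1,-0.75,0.55,0,0,-1,-0.75,0.55,0,0,-1,-0.75,0.55,0,0,-1,-0.75,0.55,0,0,-1,-0.75,0.55,0,0,-1,-0.75,0.55,0,0,-1,-0.75,0.55,0,0]}}

```text
time_s: 15.83
position: [0.4766, -0.0017, 0.0589]
ee_rot: [[-0.852, -0.523, 0.0], [-0.523, 0.852, 0.0], [-0.0, 0.0, -1.0]]
ft_force: [1.2, 0.0, -0.7]
grip_width: 0.241
gripper_force: 30.0
```

>>> {"op": "drive_tool", "data": {"commands": [-1,-0.75,0.55,0,0,-1,-0.75,0.55,0,0,-1,-0.75,0.55,0,0,-1,-0.75,0.55,0,0,-1,-0.75,0.55,0,0,-1,-0.75,0.55,0,0,-1,-0.75,0.55,0,0,-1,-0.75,0.55,0,0,-1,-0.75,0.55,0,0,-1,-0.75,0.55,0,0]}}

```text
time_s: 16.67
position: [0.5474, 0.1713, 0.0587]
ee_rot: [[-0.852, -0.523, -0.0], [-0.523, 0.852, -0.0], [0.0, -0.0, -1.0]]
ft_force: [-0.2, 0.2, -1.3]
grip_width: 0.241
gripper_force: 30.0
```

>>> {"op": "drive_tool", "data": {"commands": [-1,-0.75,0.55,0,0,-1,-0.75,0.55,0,0,-1,-0.75,0.55,0,0,-1,-0.75,0.55,0,0,-1,-0.75,0.55,0,0,-1,0,0,0,0,-1,0,0,0,0]}}

```text
time_s: 17.25
position: [0.5821, 0.2571, 0.0582]
ee_rot: [[-0.852, -0.524, -0.0], [-0.524, 0.852, -0.0], [0.001, -0.0, -1.0]]
ft_force: [-0.1, -0.4, -0.3]
grip_width: 0.242
gripper_force: 30.0
```

```bash
python3 plan.py -1 .583,.255,.0137,121.6,4
python3 - <<'E'
from h import *
f,P=wrist();find(P,.584,.255,.075,.014,.024);cv2.imwrite("pics/w7.png",f[:,:,::-1])
E
```

```text
t 17.25 p [0.5821 0.2571 0.0582] yaw 121.6 w 21.3 gf 29.99992311000824
.583,.255,.0137,121.6,4
-1,0.00,-0.03,0.56,-0.00, -1,0.00,-0.03,0.56,-0.00, -1,0.00,-0.03,0.56,-0.00, -1,0.00,-0.03,0.56,-0.00
4388 c [565.3 248.6] size [ 79.1 118.3] long 121.5 z [0.0147 0.02   0.022 ]
1 c [533.6 241.5] size [0. 0.] long 0.0 z [0.0141 0.0141 0.0141]
```

View pics/w7.png

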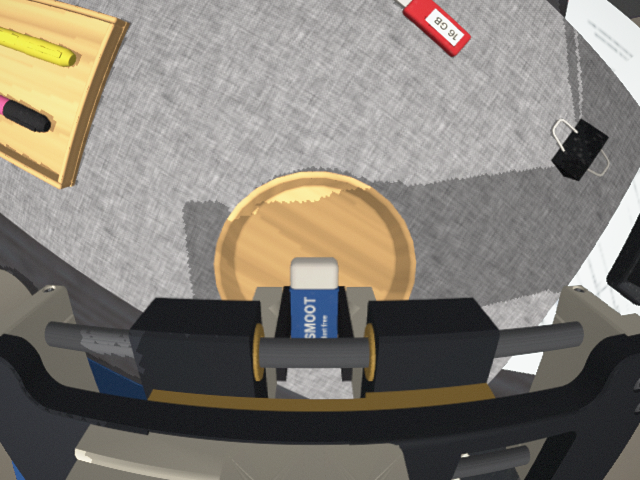

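The eraser is held at (315,300) and sits sideways-centred over the dish, which spans columns 215 to 415. I'll lower it.

>>> {"op": "drive_tool", "data": {"commands": [-1,0,-0.05,0.6,0,-1,0,-0.05,0.6,0,-1,0,0,0.5,0,-1,0,0,0.3,0,-1,0,0,0.2,0,-1,0,0,0,0,-1,0,0,0,0,-0.15,0,0,0,0,-0.15,0,0,0,0]}}

```text
time_s: 18.05
position: [0.5832, 0.2541, 0.0148]
ee_rot: [[-0.852, -0.523, 0.0], [-0.523, 0.852, 0.0], [-0.0, 0.0, -1.0]]
ft_force: [0.6, 0.3, -0.1]
grip_width: 0.339
gripper_force: 0.0
```

>>> {"op": "drive_tool", "data": {"commands": [-0.15,0,0,0,0,-0.15,0,0,-0.3,0,-0.15,0,0,-0.9,0,-0.15,0,0,-0.9,0,-0.15,0,0,-0.9,0,-0.15,0,0,-0.3,0]}}

```text
time_s: 18.55
position: [0.5844, 0.2549, 0.0842]
ee_rot: [[-0.852, -0.523, 0.004], [-0.523, 0.852, 0.002], [-0.004, 0.0, -1.0]]
ft_force: [1.2, 1.5, -0.1]
grip_width: 0.426
gripper_force: 0.0
```

```bash
python3 plan.py 0 .4235,-.008,.082,83.7,16
python3 - <<'E'
from h import *
f,P=wrist();find(P,.584,.255,.035,.0135,.03)
E
```

```text
t 18.55 p [0.5844 0.2549 0.0842] yaw 121.6 w 37.5 gf 0.0
.4235,-.008,.082,83.7,16
0,0.86,-0.44,0.01,0.59, 0,0.84,-0.47,0.01,0.59, 0,0.82,-0.51,0.01,0.59, 0,0.80,-0.54,0.01,0.59, 0,0.77,-0.57,0.01,0.59, 0,0.75,-0.60,0.01,0.59, 0,0.73,-0.63,0.01,0.59, 0,0.70,-0.66,0.01,0.59, 0,0.67,-0.69,0.01,0.59, 0,0.64,-0.72,0.01,0.59, 0,0.61,-0.74,0.01,0.59, 0,0.58,-0.77,0.01,0.59, 0,0.55,-0.79,0.01,0.59, 0,0.51,-0.81,0.01,0.59, 0,0.48,-0.84,0.01,0.59, 0,0.45,-0.85,0.01,0.59
2363 c [582.4 254.6] size [45.5 22.8] long 31.0 z [0.0184 0.0205 0.0222]
```

The eraser lies flat at the dish centre. Next is the blue battery.

>>> {"op": "drive_tool", "data": {"commands": [0,0.86,-0.44,0.01,0.59,0,0.84,-0.47,0.01,0.59,0,0.82,-0.51,0.01,0.59,0,0.8,-0.54,0.01,0.59,0,0.77,-0.57,0.01,0.59,0,0.75,-0.6,0.01,0.59,0,0.73,-0.63,0.01,0.59,0,0.7,-0.66,0.01,0.59]}}

```text
time_s: 19.27
position: [0.5014, 0.1218, 0.0786]
ee_rot: [[-0.976, -0.217, -0.001], [-0.217, 0.976, -0.0], [0.001, -0.0, -1.0]]
ft_force: [-0.3, -0.5, -0.3]
grip_width: 0.497
gripper_force: 0.0
```

>>> {"op": "drive_tool", "data": {"commands": [0,0.67,-0.69,0.01,0.59,0,0.64,-0.72,0.01,0.59,0,0.61,-0.74,0.01,0.59,0,0.58,-0.77,0.01,0.59,0,0.55,-0.79,0.01,0.59,0,0.51,-0.81,0.01,0.59,0,0.48,-0.84,0.01,0.59,0,0.45,-0.85,0.01,0.59,0,0,0,0,0,0,0,0,0,0]}}

```text
time_s: 20.1
position: [0.4213, -0.0095, 0.0776]
ee_rot: [[-0.994, 0.111, 0.0], [0.111, 0.994, 0.0], [-0.0, 0.0, -1.0]]
ft_force: [0.7, 0.8, 0.3]
grip_width: 0.499
gripper_force: 0.0
```

```bash
python3 - <<'E'
from h import *
f,P=wrist();find(P,.4235,-.008,.035);cv2.imwrite("pics/w8.png",f[:,:,::-1])
E
python3 plan.py -0.1 .4235,-.008,.0115,83.7,5
```

```text
1663 c [422.3  -4.4] size [14. 50.] long 173.4 z [0.0133 0.0184 0.0204]
t 20.15 p [ 0.422  -0.0089  0.0777] yaw 83.7 w 44.2 gf 0.0
.4235,-.008,.0115,83.7,5
-0.1,-0.01,0.01,0.66,0.00, -0.1,-0.01,0.01,0.66,0.00, -0.1,-0.01,0.01,0.66,0.00, -0.1,-0.01,0.01,0.66,0.00, -0.1,-0.01,0.01,0.66,0.00
```

View pics/w8.png

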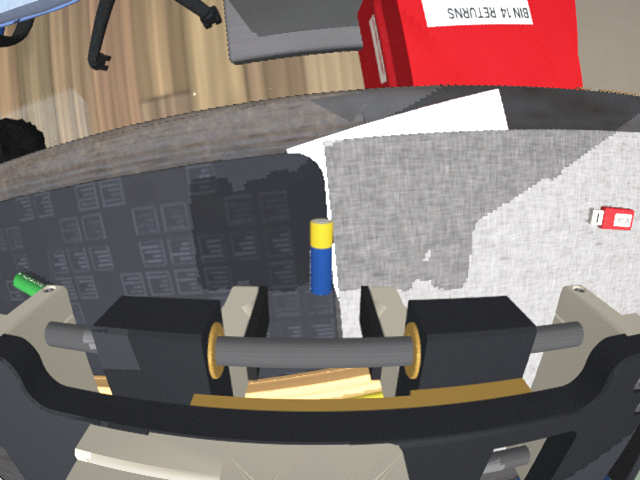

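The battery is at (321,257), a bit right of the finger centre, so I'll shift about 3.5 mm along +y.

>>> {"op": "drive_tool", "data": {"commands": [-0.1,-0.01,0.1,0.7,0,-0.1,-0.01,0.08,0.7,0,-0.1,0,0,0.7,0,-0.1,0,0,0.7,0,-0.1,0,0,0.7,0,-0.1,0,0,0,0,-1,0,0,0,0,-1,0,0,0,0,-1,0,0,0,0,-1,0,0,0,0]}}

```text
time_s: 20.98
position: [0.4234, -0.0047, 0.0083]
ee_rot: [[-0.994, 0.108, 0.001], [0.108, 0.994, 0.001], [-0.001, 0.001, -1.0]]
ft_force: [0.4, 0.3, 0.4]
grip_width: 0.208
gripper_force: 0.0
```

>>> {"op": "drive_tool", "data": {"commands": [-1,0,0,0,0,-1,0,0,0,0]}}

```text
time_s: 21.15
position: [0.4234, -0.0047, 0.0082]
ee_rot: [[-0.994, 0.108, 0.002], [0.108, 0.994, 0.001], [-0.001, 0.001, -1.0]]
ft_force: [-0.8, 0.7, 4.2]
grip_width: 0.181
gripper_force: 30.0
```

```bash
python3 plan.py -1 .423,-.0055,.058,83.7,3 .613,-.240,.058,91.5,16
```

```text
t 21.15 p [ 0.4234 -0.0047  0.0082] yaw 83.8 w 15.9 gf 30.000645518302917
.423,-.0055,.058,83.7,3
-1,0.01,-0.01,-0.83,0.01, -1,0.01,-0.01,-0.83,0.01, -1,0.01,-0.01,-0.83,0.01
.613,-.240,.058,91.5,16
-1,-0.67,-0.66,-0.00,-0.12, -1,-0.66,-0.67,-0.00,-0.12, -1,-0.66,-0.67,-0.00,-0.12, -1,-0.65,-0.68,-0.00,-0.12, -1,-0.65,-0.69,-0.00,-0.12, -1,-0.64,-0.69,-0.00,-0.12, -1,-0.64,-0.70,-0.00,-0.12, -1,-0.63,-0.70,-0.00,-0.12, -1,-0.62,-0.71,-0.00,-0.12, -1,-0.62,-0.71,-0.00,-0.12, -1,-0.61,-0.72,-0.00,-0.12, -1,-0.61,-0.72,-0.00,-0.12, -1,-0.60,-0.73,-0.00,-0.12, -1,-0.59,-0.73,-0.00,-0.12, -1,-0.59,-0.74,-0.00,-0.12, -1,-0.58,-0.74,-0.00,-0.12
```

>>> {"op": "drive_tool", "data": {"commands": [-1,0,0,-0.6,0,-1,0,0,-0.95,0,-1,0,0,-0.95,0,-1,-0.66,-0.66,0,-0.12,-1,-0.65,-0.67,0,-0.12,-1,-0.65,-0.67,0,-0.12,-1,-0.64,-0.68,0,-0.12,-1,-0.64,-0.69,0,-0.12,-1,-0.63,-0.69,0,-0.12,-1,-0.63,-0.7,0,-0.12]}}

```text
time_s: 21.98
position: [0.5049, -0.1083, 0.0577]
ee_rot: [[-0.999, 0.05, 0.0], [0.05, 0.999, 0.0], [-0.0, 0.0, -1.0]]
ft_force: [0.0, 0.4, -0.1]
grip_width: 0.18
gripper_force: 30.0
```

>>> {"op": "drive_tool", "data": {"commands": [-1,-0.62,-0.7,0,-0.12,-1,-0.61,-0.71,0,-0.12,-1,-0.61,-0.71,0,-0.12,-1,-0.6,-0.72,0,-0.12,-1,-0.6,-0.72,0,-0.12,-1,-0.59,-0.73,0,-0.12,-1,-0.58,-0.73,0,-0.12,-1,-0.58,-0.74,0,-0.12,-1,-0.57,-0.74,0,-0.12,-1,0,0,0,0]}}

```text
time_s: 22.82
position: [0.6112, -0.2415, 0.0573]
ee_rot: [[-1.0, -0.025, 0.001], [-0.025, 1.0, -0.001], [-0.001, -0.001, -1.0]]
ft_force: [1.2, 0.2, 0.2]
grip_width: 0.184
gripper_force: 30.0
```

```bash
python3 - <<'E'
from h import *
f,P=wrist()
w=(P[...,2]>.017)&(P[...,2]<.022)&(abs(P[...,0]-.58)<.08)&(abs(P[...,1]+.24)<.08);q=P[w]
for k,n in((0,"x"),(1,"y")): print(n,np.histogram(q[:,k],bins=np.arange((.5,-.32)[k],(.67,-.15)[k],.004)))
E
python3 plan.py -1 .610,-.240,.0122,91.5,5
```

```text
x (array([  0,   0,   0,   0,   0, 891, 698, 114, 119, 119, 111, 116, 115,
       117, 113, 109, 107, 104, 110, 116, 105, 106, 103, 109, 105,  99,
        93,  87,  90,  81,  90,  80,  25,   0,   0,  13,   2,   0,   0,
         0,   0,   0]), array([0.5  , 0.504, 0.508, 0.512, 0.516, 0.52 , 0.524, 0.528, 0.532,
       0.536, 0.54 , 0.544, 0.548, 0.552, 0.556, 0.56 , 0.564, 0.568,
       0.572, 0.576, 0.58 , 0.584, 0.588, 0.592, 0.596, 0.6  , 0.604,
       0.608, 0.612, 0.616, 0.62 , 0.624, 0.628, 0.632, 0.636, 0.64 ,
       0.644, 0.648, 0.652, 0.656, 0.66 , 0.664, 0.668]))
y (array([   0,    0,    0,    0,  130, 1157,  193,   58,   50,   54,   52,
         45,   50,   51,   48,   52,   54,   58,   52,   51,   52,   48,
         54,   50,   48,   52,   47,   49,   49,   51,   48,   51,   44,
         46,  486,  905,   12,    0,    0,    0,    0,    0]), array([-0.32 , -0.316, -0.312, -0.308, -0.304, -0.3  , -0.296, -0.292,
       -0.288, -0.284, -0.28 , -0.276, -0.272, -0.268, -0.264, -0.26 ,
       -0.256, -0.252, -0.248, -0.244, -0.24 , -0.236, -0.232, -0.228,
       -0.224, -0.22 , -0.216, -0.212, -0.208, -0.204, -0.2  , -0.196,
       -0.192, -0.188, -0.184, -0.18 , -0.176, -0.172, -0.168, -0.164,
       -0.16 , -0.156, -0.152]))
t 22.87 p [ 0.6099 -0.2404  0.0571] yaw 91.4 w 15.8 gf 29.999453723430634
.610,-.240,.0122,91.5,5
-1,-0.00,0.00,0.45,-0.01, -1,-0.00,0.00,0.45,-0.01, -1,-0.00,0.00,0.45,-0.01, -1,-0.00,0.00,0.45,-0.01, -1,-0.00,0.00,0.45,-0.01
```

>>> {"op": "drive_tool", "data": {"commands": [-1,0,0,0.6,0,-1,0,0,0.6,0,-1,0,0,0.55,0,-1,0,0,0.3,0,-1,0,0,0.2,0,-1,0,0,0,0,-1,0,0,0,0,-0.35,0,0,0,0,-0.35,0,0,0,0,-0.35,0,0,0,0]}}

```text
time_s: 23.7
position: [0.6096, -0.2391, 0.0124]
ee_rot: [[-1.0, -0.025, 0.0], [-0.025, 1.0, -0.0], [-0.0, -0.0, -1.0]]
ft_force: [-0.2, 0.7, 0.3]
grip_width: 0.311
gripper_force: 0.0
```

>>> {"op": "drive_tool", "data": {"commands": [-0.35,0,0,0,0,-0.35,0,0,-0.3,0,-0.35,0,0,-0.9,0,-0.35,0,0,-0.9,0,-0.35,0,0,-0.9,0,-0.2,0,0,-0.2,0]}}

```text
time_s: 24.2
position: [0.6114, -0.2397, 0.0803]
ee_rot: [[-1.0, -0.026, 0.005], [-0.026, 1.0, -0.001], [-0.005, -0.001, -1.0]]
ft_force: [-0.1, 0.7, 0.7]
grip_width: 0.358
gripper_force: 0.0
```

```bash
python3 plan.py 0 .428,-.2425,.078,152.5,16
python3 - <<'E'
from h import *
f,P=wrist();find(P,.60,-.24,.05,.0135,.03)
E
```

```text
t 24.2 p [ 0.6114 -0.2397  0.0803] yaw 91.5 w 31.5 gf 0.0
.428,-.2425,.078,152.5,16
0,0.57,0.01,0.01,-0.95, 0,0.57,0.04,0.01,-0.95, 0,0.57,0.08,0.01,-0.95, 0,0.56,0.12,0.01,-0.95, 0,0.55,0.16,0.01,-0.95, 0,0.54,0.19,0.01,-0.95, 0,0.53,0.23,0.01,-0.95, 0,0.51,0.26,0.01,-0.95, 0,0.49,0.30,0.01,-0.95, 0,0.47,0.33,0.01,-0.95, 0,0.45,0.36,0.01,-0.95, 0,0.42,0.39,0.01,-0.95, 0,0.40,0.41,0.01,-0.95, 0,0.37,0.44,0.01,-0.95, 0,0.34,0.46,0.01,-0.95, 0,0.31,0.49,0.01,-0.95
1756 c [ 607.8 -238.1] size [49.2 14.7] long 0.9 z [0.0176 0.0223 0.0245]
667 c [ 643.3 -238.2] size [ 5.  44.7] long 91.1 z [0.0143 0.02   0.0218]
```

Blue is placed at (0.608,-0.238). Next is the green battery.

>>> {"op": "drive_tool", "data": {"commands": [0,0.57,0.01,0.01,-0.95,0,0.57,0.04,0.01,-0.95,0,0.57,0.08,0.01,-0.95,0,0.56,0.12,0.01,-0.95,0,0.55,0.16,0.01,-0.95,0,0.54,0.19,0.01,-0.95,0,0.53,0.23,0.01,-0.95,0,0.51,0.26,0.01,-0.95]}}

```text
time_s: 24.92
position: [0.5168, -0.2405, 0.0743]
ee_rot: [[-0.848, -0.53, -0.001], [-0.53, 0.848, 0.0], [0.001, 0.001, -1.0]]
ft_force: [0.1, -0.0, 0.2]
grip_width: 0.502
gripper_force: 0.0
```

>>> {"op": "drive_tool", "data": {"commands": [0,0.49,0.3,0.01,-0.95,0,0.47,0.33,0.01,-0.95,0,0.45,0.36,0.01,-0.95,0,0.42,0.39,0.01,-0.95,0,0.4,0.41,0.01,-0.95,0,0.37,0.44,0.01,-0.95,0,0.34,0.46,0.01,-0.95,0,0.31,0.49,0.01,-0.95,0,0,0,0,0,0,0,0,0,0]}}

```text
time_s: 25.75
position: [0.4255, -0.2418, 0.0732]
ee_rot: [[-0.467, -0.884, -0.0], [-0.884, 0.467, 0.0], [0.0, 0.0, -1.0]]
ft_force: [1.1, 0.1, 0.3]
grip_width: 0.501
gripper_force: 0.0
```

```bash
python3 - <<'E'
from h import *
f,P=wrist();find(P,.428,-.2425,.035);cv2.imwrite("pics/w9.png",f[:,:,::-1])
E
python3 plan.py -0.1 .428,-.2425,.0075,152.5,5
```

```text
1754 c [ 428.1 -243.3] size [49.8 14.7] long 61.1 z [0.0146 0.0185 0.0206]
t 25.8 p [ 0.4262 -0.2419  0.0733] yaw 152.1 w 44.2 gf 0.0
.428,-.2425,.0075,152.5,5
-0.1,-0.00,-0.02,0.66,-0.02, -0.1,-0.00,-0.02,0.66,-0.02, -0.1,-0.00,-0.02,0.66,-0.02, -0.1,-0.00,-0.02,0.66,-0.02, -0.1,-0.00,-0.02,0.66,-0.02
```

View pics/w9.png

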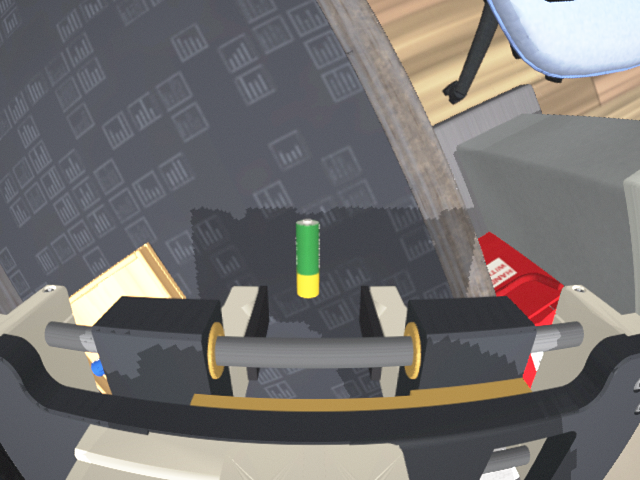

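The green battery at (308,258) is lined up with the fingers and within 2 mm of centre.

>>> {"op": "drive_tool", "data": {"commands": [-0.1,0,-0.06,0.66,0,-0.1,0,-0.04,0.66,0,-0.1,0,0,0.66,0,-0.1,0,0,0.66,0,-0.1,0,0,0.66,0,-0.1,0,0,0,0,-1,0,0,0,0,-1,0,0,0,0,-1,0,0,0,0,-1,0,0,0,0]}}

```text
time_s: 26.63
position: [0.4283, -0.2428, 0.0081]
ee_rot: [[-0.466, -0.885, 0.001], [-0.885, 0.466, -0.0], [-0.0, -0.001, -1.0]]
ft_force: [1.1, -0.1, 0.1]
grip_width: 0.204
gripper_force: 0.1
```

>>> {"op": "drive_tool", "data": {"commands": [-1,0,0,0,0,-1,0,0,0,0]}}

```text
time_s: 26.8
position: [0.4283, -0.2428, 0.008]
ee_rot: [[-0.466, -0.885, 0.002], [-0.885, 0.466, -0.0], [-0.0, -0.001, -1.0]]
ft_force: [-0.2, 0.9, 3.4]
grip_width: 0.179
gripper_force: 30.0
```

```bash
python3 plan.py -1 .428,-.2425,.058,152.1,3 .552,-.239,.058,91.5,16
```

```text
t 26.8 p [ 0.4283 -0.2428  0.008 ] yaw 152.2 w 15.8 gf 30.000244081020355
.428,-.2425,.058,152.1,3
-1,-0.00,0.01,-0.83,0.01, -1,-0.00,0.01,-0.83,0.01, -1,-0.00,0.01,-0.83,0.01
.552,-.239,.058,91.5,16
-1,-0.19,-0.34,-0.00,0.95, -1,-0.21,-0.32,-0.00,0.95, -1,-0.23,-0.31,-0.00,0.95, -1,-0.25,-0.29,-0.00,0.95, -1,-0.27,-0.28,-0.00,0.95, -1,-0.29,-0.26,-0.00,0.95, -1,-0.31,-0.24,-0.00,0.95, -1,-0.32,-0.22,-0.00,0.95, -1,-0.34,-0.19,-0.00,0.95, -1,-0.35,-0.17,-0.00,0.95, -1,-0.36,-0.15,-0.00,0.95, -1,-0.37,-0.13,-0.00,0.95, -1,-0.37,-0.10,-0.00,0.95, -1,-0.38,-0.08,-0.00,0.95, -1,-0.38,-0.05,-0.00,0.95, -1,-0.39,-0.02,-0.00,0.95
```

>>> {"op": "drive_tool", "data": {"commands": [-1,0,0,-0.6,0,-1,0,0,-0.95,0,-1,0,0,-0.95,0,-1,-0.19,-0.34,0,0.95,-1,-0.21,-0.32,0,0.95,-1,-0.23,-0.31,0,0.95,-1,-0.25,-0.29,0,0.95,-1,-0.27,-0.28,0,0.95,-1,-0.29,-0.26,0,0.95,-1,-0.31,-0.24,0,0.95]}}

```text
time_s: 27.63
position: [0.4821, -0.2413, 0.0575]
ee_rot: [[-0.815, -0.58, 0.0], [-0.58, 0.815, 0.0], [-0.0, 0.0, -1.0]]
ft_force: [0.3, 0.1, -1.1]
grip_width: 0.181
gripper_force: 30.0
```

>>> {"op": "drive_tool", "data": {"commands": [-1,-0.32,-0.22,0,0.95,-1,-0.34,-0.19,0,0.95,-1,-0.35,-0.17,0,0.95,-1,-0.36,-0.15,0,0.95,-1,-0.38,-0.13,0,0.95,-1,-0.38,-0.1,0,0.95,-1,-0.39,-0.08,0,0.95,-1,-0.4,-0.05,0,0.95,-1,-0.4,-0.02,0,0.95,-1,0,0,0,0]}}

```text
time_s: 28.47
position: [0.5542, -0.2391, 0.0574]
ee_rot: [[-1.0, -0.023, 0.001], [-0.023, 1.0, -0.0], [-0.001, -0.0, -1.0]]
ft_force: [0.6, -1.1, -0.3]
grip_width: 0.183
gripper_force: 30.0
```

>>> {"op": "drive_tool", "data": {"commands": [-1,0,0,0,0]}}

```text
time_s: 28.55
position: [0.5527, -0.239, 0.0572]
ee_rot: [[-1.0, -0.027, -0.0], [-0.027, 1.0, 0.0], [0.0, 0.0, -1.0]]
ft_force: [-0.1, -0.2, -0.9]
grip_width: 0.18
gripper_force: 30.0
```

```bash
python3 plan.py -1 .554,-.239,.0122,91.5,5
python3 - <<'E'
from h import *
f,P=wrist();cv2.imwrite("pics/w10.png",f[:,:,::-1])
E
```

```text
t 28.55 p [ 0.5527 -0.239   0.0572] yaw 91.6 w 15.9 gf 29.999975860118866
.554,-.239,.0122,91.5,5
-1,-0.01,-0.00,0.45,0.00, -1,-0.01,-0.00,0.45,0.00, -1,-0.01,-0.00,0.45,0.00, -1,-0.01,-0.00,0.45,0.00, -1,-0.01,-0.00,0.45,0.00
```

View pics/w10.png

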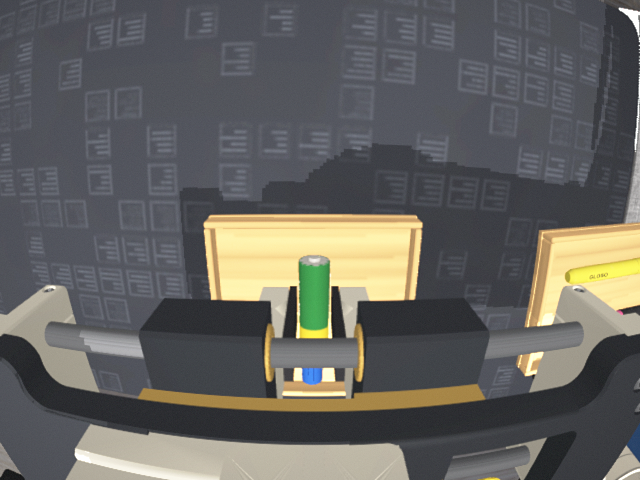

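Green is held at (314,300) over the near half of the tray, and the blue battery is beyond it at (313,375). I'll lower with a small +x shift of about 2 mm.

>>> {"op": "drive_tool", "data": {"commands": [-1,-0.08,0,0.6,0,-1,0,0,0.6,0,-1,0,0,0.55,0,-1,0,0,0.3,0,-1,0,0,0.2,0,-1,0,0,0,0,-1,0,0,0,0,-0.35,0,0,0,0,-0.35,0,0,0,0,-0.35,0,0,0,0]}}

```text
time_s: 29.43
position: [0.5546, -0.2391, 0.0124]
ee_rot: [[-1.0, -0.025, 0.0], [-0.025, 1.0, -0.0], [-0.0, -0.0, -1.0]]
ft_force: [-0.2, -0.4, -0.6]
grip_width: 0.308
gripper_force: 0.0
```

>>> {"op": "drive_tool", "data": {"commands": [-0.35,0,0,0,0,-0.35,0,0,-0.3,0,-0.35,0,0,-0.9,0,-0.35,0,0,-0.9,0,-0.35,0,0,-0.9,0,-0.2,0,0,-0.9,0,-0.2,0.9,0,-0.9,0,-0.2,0.9,0,-0.9,0,-0.2,0.9,0,-0.5,0,-0.2,0,0,0,0]}}

```text
time_s: 30.27
position: [0.499, -0.2406, 0.1395]
ee_rot: [[-1.0, -0.025, 0.003], [-0.025, 1.0, -0.0], [-0.003, -0.0, -1.0]]
ft_force: [0.4, 0.2, -1.0]
grip_width: 0.4
gripper_force: 0.0
```

Run:
```python
from h import *
from station import *
f,P=wrist();cv2.imwrite("pics/w11.png",f[:,:,::-1])
d=snapshot("scene");Q=cloud(d);cv2.imwrite("pics/end.png",cv2.resize(d["frame"][130:430,160:560,::-1],(800,600)))
print("green");find(Q,.554,-.239,.02,.0135);print("blue");find(Q,.61,-.239,.025,.0135);print("usb");find(Q,.4207,.232,.04);print("clip");find(Q,.4257,.365,.04)
print("eraser");find(Q,.583,.255,.035,.0135)
```

```text
green
116 c [ 553.9 -241.1] size [37.2 14.8] long 2.9 z [0.0178 0.0224 0.0267]
blue
139 c [ 609.9 -240.6] size [49.5 14.7] long 1.3 z [0.0171 0.0219 0.0259]
usb
131 c [421.4 231.7] size [59.3 19.3] long 79.3 z [0.0084 0.0115 0.0162]
2 c [435.7 203.8] size [3.9 0. ] long 48.8 z [0.0076 0.008  0.0083]
clip
153 c [423.1 362.7] size [45.4 28. ] long 18.5 z [0.0083 0.0156 0.025 ]
2 c [419.7 379.7] size [2.7 0. ] long 48.1 z [0.0256 0.026  0.0263]
eraser
134 c [582.7 250.7] size [46.9 23.5] long 32.3 z [0.0151 0.0201 0.0238]
1 c [575.  278.7] size [0. 0.] long 0.0 z [0.0143 0.0143 0.0143]
```

View pics/end.png

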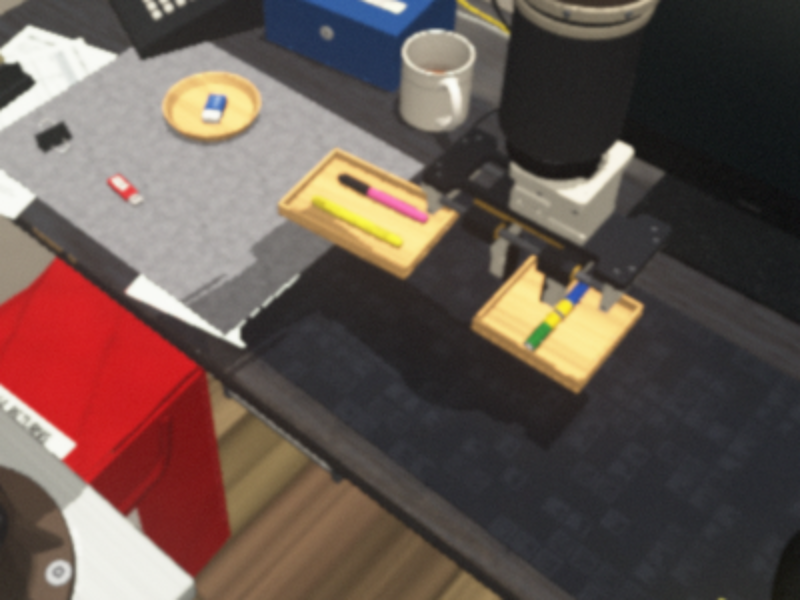

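The final view shows both pens lying in the long tray (385,197) and (357,222), and the batteries end to end in the square tray (555,315). The eraser is centred in the dish (214,108), and the USB stick (125,188) and clip (53,136) haven't moved.

```bash
python3 -c "
from station import *
print(close_job())"
```

```text
the job is handed in; nothing more can be done
None
```

I sorted the desk and handed the job in at about 30 s; in the last camera check both highlighters, both batteries and the eraser lay flat where asked, with the USB stick and bulldog clip where they were. No verdict came back, and my first grip on the yellow highlighter missed and was redone without moving the pen.

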